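# Tilt a reagent bottle on the worm-driven stage and bring it back level

### The job

Stand the white bottle with the red cap, which is on the blue mat, upright in the tray of the tilt stage and let go of it. Then crank the stage until the tray is tilted 20 degrees away from the crank, leave it at that angle for two seconds, and crank it back until the tray is level, with the bottle still standing in it. Do not tip the bottle over on the way, and do not push about or knock over the brown bottle, the sample cup or the gel dispenser; let go of everything at the end.

Things in the scene. Friction and masses are not known exactly. Their poses are not given: they have to be found in the camera images.
- bottle_center (a point): centre of the bottle to be tilted: white plastic bottle with red screw cap and orange label, 58 mm in diameter, 106 mm tall, about 0.2 kg, loose, upright on the blue mat (a like one far back on the bench is not meant); the point is on its axis 53 mm above its underside. Straight barrel from the underside to about 65 mm up, shoulder and cap above. z axis up along the bottle
- brown_bottle_center (a point): centre of a brown bottle with a white cap (bystander), 46 mm in diameter, 85 mm tall, on the same mat
- sample_cup_center (a point): centre of a white sample cup with an orange lid (bystander), 52 mm in diameter, 68 mm tall, on the same mat. The red-capped bottle, the brown bottle and the cup stand in a row about 105 mm apart, in any order
- gel_center (a point): centre of a hand-gel pump dispenser (bystander), clear bottle with a blue pump, 46 x 74 x 179 mm tall, standing on the worktop between the mat and the stage; point 90 mm above its underside, long side along its y axis
- mat: blue bench mat, fixed, 90 (x) x 300 (y) x 4 mm thick; origin at the centre of its underside; the row of bottles runs along its y axis. Tall instruments stand behind it; their fronts begin about 0.57 m ahead of the robot base (0.53 m at the far right), so a wide gripper must be turned to keep clear of them
- stage: tilt stage, fixed; grey base plate 120 (its x) x 245 (its y) x 14 mm; origin on the worktop right under the middle of the tray; its y axis points from the tray to the crank column, whose axis is 120 mm away. The tray tilts about the stage's x axis, 60 mm above the worktop. Bearing posts and scale disc at the x sides of the tray reach no higher than 100 mm above the worktop
- tray_floor (a point): centre of the tray's inner floor, 70 mm above the worktop when level; tray of aluminium, inside 76 x 76 mm, walls 22 mm high and 4 mm thick, sides along the stage's x and y axes; this frame tilts with the tray (z = normal of the floor)
- tilt (a joint): tilt of the tray in rad: 0 = level, positive = tipped away from the crank column (towards the stage's -y); 20 degrees = 0.349. It may start up to 6.5 degrees off level either way. It moves only through the crank and stays where it is left
- crank (a joint): turn of the crank in rad, positive clockwise seen from above, range -7 to 16; a full clockwise turn tips the tray 10 degrees away from the crank (tilt = crank / 36). At 0 and every full turn (so at level and at 20 degrees) the red grip is nearest to the tray, over the red index tongue on the housing. About 2 N at the grip turns it
- crank_axis (a point): point on the vertical axis of the crank, at the height of the middle of the red grip
- crank_grip (a point): middle of the red upright grip on the black crank disc (disc 92 mm in diameter, its top 117 mm above the worktop): round, 20 mm in diameter, from 121 to 171 mm above the worktop, 35 mm off the crank's axis; it spins freely about its own upright axis, so it can be pinched from above and led round in a circle with the gripper's yaw fixed
- scale (a point): centre of the white scale disc, 80 mm in diameter, on the stage's -x side (towards the robot): ticks each 10 degrees, the level tick thick and black on top, the 20-degree tick thick and red; a black pointer turns with the tray
Things that resemble listed ones, but are neither listed nor needed, are in the scene too. Leave any green or pink look-alike of the part that bears bottle_center alone.

How it is judged:
By the outcome, as a careful person would: the job done as asked, in the order asked, and still so for the second after the job is handed in, with the robot touching nothing.
It also fails if it takes over 72 s, if anything falls off the work surface, if the arm or the gripper's body presses on something with over 40 N, if the wrist force passes 120 N, or if a joint passes its speed limit or range.

### The arm

A 6-joint arm with a two-finger parallel gripper is mounted at the origin on a cart in front of the work surface, level with it; the furniture and walls round the work are solid. World frame = base frame: x ahead of the robot, y to its left, z up, the work surface at z = 0. Lengths are in m, angles in rad, forces in N, time in s.
With the tool pointing down it reaches from about 0.35 to 0.775 m from the base axis. Payload 5.5 kg.
Tool frame: the origin (TCP) lies midway between the tips of the shut fingers; the grasp point (between the pads) lies 19 mm behind it; z points along the fingers, y is the line along which they close (so a half turn about z gives the same grasp; the last joint's range is limited). The gripper opens to 85 mm and grips with 20 to 120 N. Pads are 22 mm wide; open, the fingers measure 114 mm over their backs; the gripper's body (76 mm by 85 mm) begins 54 mm behind the grasp point. The pads swing forward as they close: fully open they stand 13 mm farther back than shut.
Start: joints at [1.045, 0.313, 0.046, 1.304, 0, 1.431], TCP at [0.216, 0.533, 0.231] pointing down, gripper open.
Joint ranges: [-2.76, 2.76], [-0.86, 1.69], [-1.03, 1.26], [-2.2, 2.34], [-1.47, 1.5], [-3.14, 3.14]. Speed limits (rad/s): [2.57, 2.57, 3.14, 3.14, 3.14, 3.14].

### API

Orientations are given as a unit quaternion [w, x, y, z].
In Python, from workcell import env gives the robot as it stands.
- The arm moves only by the tool move_arm, never from a script. Its argument "targets" is a list of rows, each a list of 3 entries, a list of its own where there are three numbers: the shift along the tool's x, y, z in mm, then the turn, a rotation vector about the tool's x, y, z in units of 10 degrees (1.0 is 10 degrees), then the closure, from -1 (fully open) to 1 (shut). In form: [[[dx, dy, dz], [ax, ay, az], gripper], ...]. A call has 1 to 5 rows; each row is the pose to reach, as a shift and turn from the pose commanded when the call began, along the tool's axes at that moment; what a row does not reach only later rows make up. A row lasts 1/8 s, in which the tool goes at most 62.5 mm and 10.7 degrees, less where a joint would pass 70% of its speed; a pose out of reach is approached as far as the arm can. A call with a gripper value outside its range is refused whole. The fingers move at their own pace and stop on an object; "squeeze" is the grip in N (left out, the last holds). Time passes only in rows, so rows that repeat a pose let the fingers close. It gives the time, the measured TCP pose, the force, the opening and the grip force at its end, in the units of the state.
- env.get_state(): the state, without advancing time (a new reading comes with each control period).
- env.read_camera(name): name is "scene" or "top" or "wrist"; returns a dict with "pixels" (480x640x3 uint8, red, green, blue), "fovy" (degrees; the focal length in pixels is half the picture's height over the tangent of half this angle, whatever the lens; pixels are square), "cx", "cy" (the principal point, pixels), "extrinsics" (4x4, takes a point from world to camera coordinates); the wrist camera has in their place "mount" (4x4, takes a point from camera to tool coordinates, whose origin is the TCP and whose axes are the flange's). Camera axes: x right, y up, looking along -z (the intrinsics and any distortion apply to the point x, -y, -z); pixel columns grow to the right and rows downward; lengths in m; the calibration is good to about 2 mm. A picture is of the moment at which its call begins: read the wrist's pose just before it. There is no depth.
- env.hand_in(): hands the job in; it is judged then, once.
Trained networks look in a picture, given as the dict that the camera call returned (one of the last four; its "shot" number tells which), for a name from the list of things; names that differ only in an ending like _2 or _b are one class to them, and where a whole thing is asked for, a point or a joint stands for the part that bears it (a point fixed in the world has none). Each returns a list of dicts, best first, with "confidence" (0 to 1); they miss things now and then, are a little off and sometimes report something else, mostly with a low value. They report only what shows in the picture. A call takes as long as a camera call. They do not tell look-alikes from the thing itself.
- env.spot_in(thing, picture): "centre" ([x, y, z] in m, in world coordinates, good to about 4 mm: the middle of the surface that is visible of it).
- env.regions_of(thing, picture): "mask" (480x640 bool, what is visible of it).
- env.landmark_of(thing, picture): "centre" ([x, y, z] in m, in world coordinates, good to about 4 mm: a listed point, or the origin of a listed thing).
The state is a dict: "clock": time; "joint_pos": joint angles; "qvel": joint speeds; "tau": joint torques, N m; "tcp_pos": TCP position; "orientation": TCP orientation; "wrist_force": force on the tool from outside, world axes, zero at the start; "ft_torque": the same for the moment, N m; "finger_gap": finger opening in m; "grip_force": force on a finger pad.
Only numpy, scipy, OpenCV 4.12 (cv2) and the standard library are available. Lean on these libraries where they do the work, as an engineer would, in place of code of your own. Each camera call takes 0.05 s, during which the arm holds its last target. There are 200 camera calls.

## Working session

There is one attempt and no reset: what is moved stays moved. The work goes in short steps, Python scripts to look and compute and a tool call to move; the robot and the scene stay as the last step left them, time stands still between calls to the robot, and variables do not carry over. Pictures are saved under pics/ and viewed, at most 10 in all, crops included, and the job is handed in when it is done.

Besides the shell and the picture viewer there is one more tool, called after ">>>" as name([rows], argument=value, ...), one row to a line, values as JSON. move_arm: Moves the arm, as the interface text tells. Its arguments: {"type":"object","properties":{"targets":{"type":"array","items":{"type":"array"}},"squeeze":{"type":"number"}},"required":["targets"]}

```bash
ls; mkdir -p pics; cat > h.py <<'E'
from workcell import env
import numpy as np, cv2
def save(p,n): cv2.imwrite(f'pics/{n}.png',cv2.cvtColor(p['pixels'],cv2.COLOR_RGB2BGR))
E
python3 - <<'E'
from h import *
s=env.get_state();print({k:np.round(v,3) for k,v in s.items()})
for c in ['scene','top']:
    p=env.read_camera(c);save(p,c)
    print(c,p['fovy'],p['cx'],p['cy'],[k for k in p if k!='pixels'],np.round(p.get('extrinsics'),3).tolist())
    for n in ['bottle_center','brown_bottle_center','sample_cup_center','gel_center','mat','stage','tray_floor','crank_axis','crank_grip','scale']:
        print(n,[(np.round(d['centre'],3).tolist(),round(d['confidence'],2)) for d in env.landmark_of(n,p)[:3]])
a=cv2.imread('pics/scene.png');b=cv2.imread('pics/top.png')
E
```

```text
pics
{'clock': np.float64(0.0), 'joint_pos': array([1.045, 0.314, 0.045, 1.304, 0.   , 1.431]), 'qvel': array([ 0.001,  0.002,  0.002,  0.   , -0.   , -0.001]), 'tau': array([-1.0000e-03, -4.8063e+01,  2.9853e+01,  1.9000e-02, -0.0000e+00,
       -0.0000e+00]), 'tcp_pos': array([0.216, 0.532, 0.23 ]), 'orientation': array([-0.   ,  0.192,  0.981, -0.001]), 'wrist_force': array([-0.603,  0.239,  0.14 ]), 'ft_torque': array([-0.038, -0.006, -0.044]), 'grip_force': np.float64(0.0), 'finger_gap': np.float64(0.085)}
scene 53.25054639792955 322.53311010448897 244.19465391307787 ['fovy', 'cx', 'cy', 'extrinsics', 'shot'] [[0.915, -0.403, 0.021, -0.475], [0.231, 0.564, 0.793, -0.138], [-0.331, -0.721, 0.609, -1.471], [0.0, 0.0, 0.0, 1.0]]
bottle_center [([0.449, -0.457, 0.055], 0.71), ([0.398, -0.604, 0.055], 0.59), ([0.441, -0.207, 0.059], 0.57)]
brown_bottle_center [([0.444, -0.316, 0.044], 0.9)]
sample_cup_center [([0.435, -0.12, 0.04], 0.87)]
gel_center [([0.454, 0.073, 0.092], 0.82)]
mat [([0.449, -0.218, 0.0], 0.86), ([0.492, 0.219, -0.003], 0.31)]
stage [([0.489, 0.219, -0.006], 0.87)
[... 251 characters left out ...]
6517814 ['fovy', 'cx', 'cy', 'extrinsics', 'shot'] [[-0.02, -1.0, -0.014, -0.117], [0.994, -0.021, 0.108, -0.47], [-0.109, -0.012, 0.994, -1.541], [0.0, 0.0, 0.0, 1.0]]
bottle_center [([0.443, -0.454, 0.053], 0.93), ([0.442, -0.209, 0.055], 0.69), ([0.391, -0.604, 0.054], 0.61)]
brown_bottle_center [([0.445, -0.316, 0.049], 0.67)]
sample_cup_center [([0.438, -0.119, 0.038], 0.82)]
gel_center [([0.454, 0.077, 0.089], 0.74)]
mat [([0.443, -0.213, 0.001], 0.87)]
stage [([0.498, 0.219, -0.001], 0.74)]
tray_floor [([0.494, 0.218, 0.073], 0.71)]
crank_axis [([0.523, 0.335, 0.145], 0.85)]
crank_grip [([0.535, 0.369, 0.145], 0.56)]
scale [([0.436, 0.234, 0.061], 0.65), ([0.497, 0.222, 0.002], 0.31)]
```

View pics/scene.png

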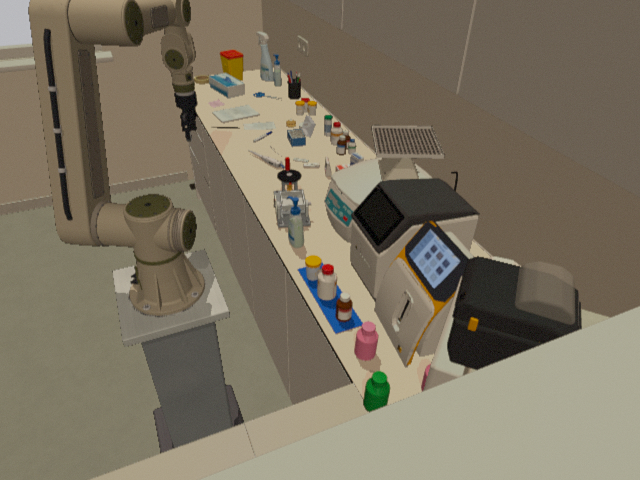

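View pics/top.png

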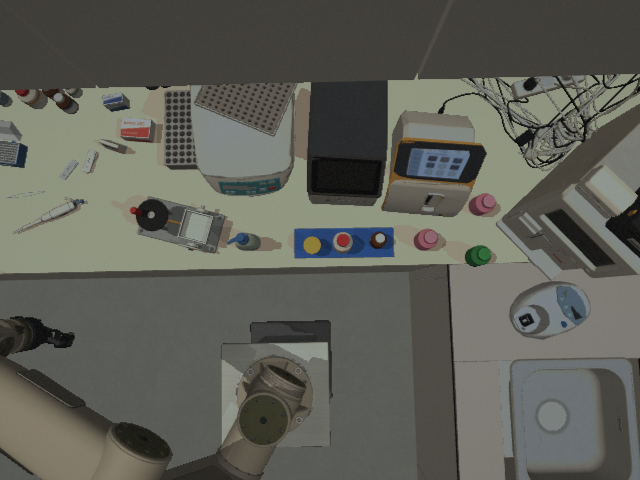

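The scene view shows the target bottle (white with red cap) at about (328,283), between the yellow-lidded cup (314,268) and the brown bottle (345,308). The gel dispenser is at (296,222) and the stage at (290,200). In the top view the bottle is at (343,242), and the crank grip at (133,211) is on the side away from the tray. I'll zoom in on the stage and plan the first move.

```bash
cat >> h.py <<'E'
from scipy.spatial.transform import Rotation as R
def plan(targets, p0=None, q0=None):
    """targets: (x,y,z,yaw of tool y in deg[, tool tilt rot R]) -> tool shift mm, rotvec/10deg"""
    s=env.get_state(); p0=s['tcp_pos'] if p0 is None else np.array(p0); q=s['orientation']
    R0=R.from_quat([q[1],q[2],q[3],q[0]])if q0 is None else q0
    for t in targets:
        a=np.radians(t[3]); y=np.array([np.cos(a),np.sin(a),0]); z=np.array([0,0,-1.]); x=np.cross(y,z)
        Rt=R.from_matrix(np.c_[x,y,z])
        if len(t)>4: Rt=t[4]*Rt
        print(t[:4],'shift',np.round(R0.inv().apply(np.array(t[:3])-p0)*1e3,1).tolist(),'turn',np.round(np.degrees((R0.inv()*Rt).as_rotvec())/10,2).tolist())
def lm(c,names,k=2):
    s=env.get_state();p=env.read_camera(c)
    for n in names: print(c,n,[(np.round(d['centre'],4).tolist(),round(d['confidence'],2)) for d in env.landmark_of(n,p)[:k]])
    return p,s
E
python3 - <<'E'
from h import *
a=cv2.imread('pics/scene.png');cv2.imwrite('pics/c1.png',np.hstack([cv2.resize(a[145:245,250:350],(600,600),interpolation=cv2.INTER_CUBIC)]))
p=env.read_camera('wrist');print(p['fovy'],np.round(p['mount'],3).tolist())
plan([(0.42,0.24,0.33,75.7)])
E
```

```text
69.35256026654737 [[0.001, 0.945, 0.327, 0.083], [1.0, -0.0, -0.001, -0.001], [-0.001, 0.327, -0.945, -0.143], [0.0, 0.0, 0.0, 1.0]]
(0.42, 0.24, 0.33, 75.7) shift [-298.8, -194.6, -98.7] turn [0.0, 0.0, -0.78]
```

View pics/c1.png

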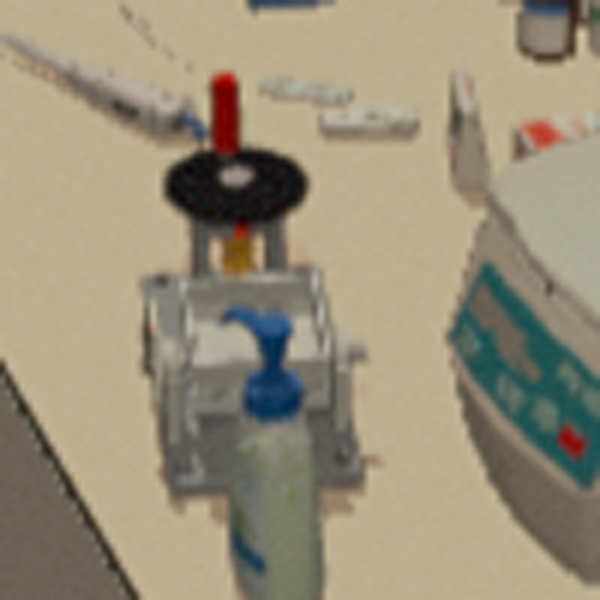

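The crop shows the red grip at crop (225,115), on the side of the crank disc away from the tray, so the crank is near half a turn off. The sign of the tilt is unclear from here, so I'll move in for a closer look.

>>> move_arm([
  [[-50, -48, -4], [0, 0, -0.2], -1],
  [[-100, -96, -8], [0, 0, -0.4], -1],
  [[-150, -144, -12], [0, 0, -0.6], -1],
  [[-210, -196, -16], [0, 0, -0.78], -1],
  [[-265, -246, -20], [0, 0, -0.78], -1],
])

```text
clock: 1.78
tcp_pos: [0.3483, 0.2481, 0.2491]
orientation: [0.001, 0.124, 0.992, 0.0]
wrist_force: [1.4, 0.3, 0.3]
finger_gap: 0.085
grip_force: 0.0
```

>>> move_arm([
  [[0, 0, 0], [0, 0, 0], -1],
  [[0, 0, 0], [0, 0, 0], -1],
])

```text
clock: 2.02
tcp_pos: [0.3478, 0.2497, 0.2488]
orientation: [0.0, 0.125, 0.992, 0.0]
wrist_force: [0.2, -1.0, -0.5]
finger_gap: 0.0852
grip_force: 0.0
```

```bash
python3 - <<'E'
from h import *
p,s=lm('wrist',['tray_floor','stage','crank_axis','crank_grip','scale','gel_center'])
print(s['clock'],s['tcp_pos'],s['orientation'])
save(p,'w1')
plan([(0.40,0.10,0.30,83),(0.44,-0.208,0.30,90)])
E
```

```text
wrist tray_floor [([0.4916, 0.2167, 0.0701], 0.91)]
wrist stage [([0.4898, 0.2182, -0.0021], 0.7)]
wrist crank_axis []
wrist crank_grip []
wrist scale [([0.434, 0.2325, 0.0619], 0.95)]
wrist gel_center []
2.025 [0.34784801 0.24965748 0.24883233] [5.81353866e-05 1.25214344e-01 9.92129654e-01 3.38123517e-04]
(0.4, 0.1, 0.3, 83) shift [-88.2, -133.2, -51.5] turn [-0.0, -0.0, -0.72]
(0.44, -0.208, 0.3, 90) shift [-202.3, -422.0, -51.5] turn [-0.0, -0.0, -1.42]
```

View pics/w1.png

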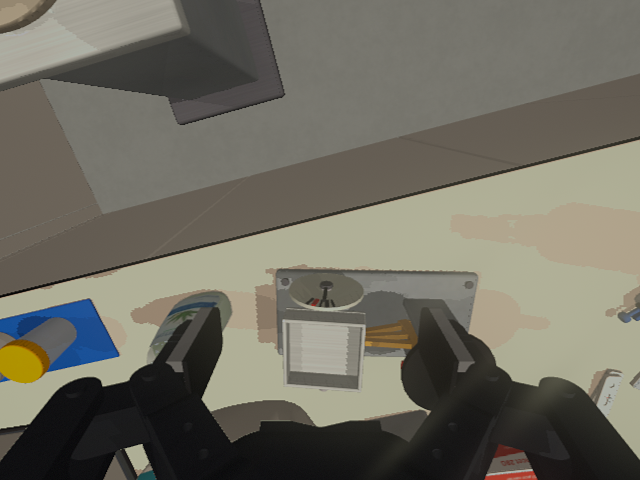

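The wrist view shows the scale disc at (327,290), the tray at (325,350) and the gel bottle at (190,325). I'll zoom on the scale.

```bash
python3 - <<'E'
from h import *
a=cv2.imread('pics/w1.png')[262:322,280:375];cv2.imwrite('pics/c2.png',cv2.resize(cv2.flip(a,-1),(760,480),interpolation=cv2.INTER_CUBIC))
E
```

```text
(no output)
```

View pics/c2.png

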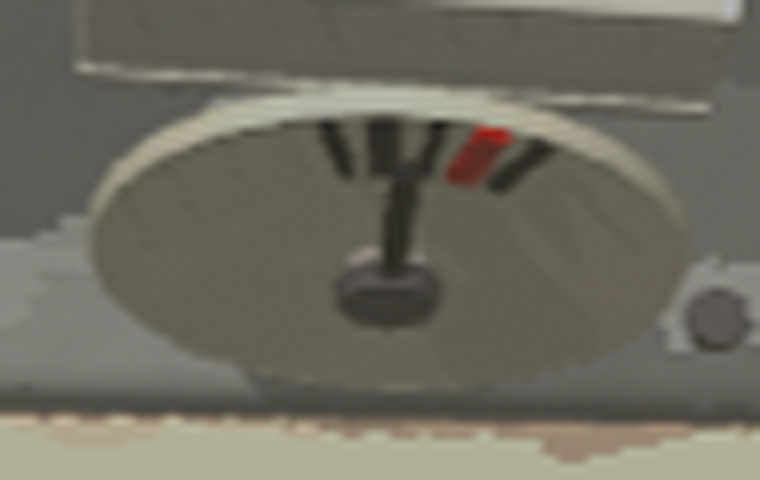

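The pointer sits midway between the thick black level tick and the next one towards the red tick. The tilt is about +5°, so the crank is at about +π. Next I go to the bottle.

>>> move_arm([
  [[-20, -52, -15], [0, 0, -0.5], -1],
  [[-48, -105, -30], [0, 0, -1.0], -1],
  [[-75, -160, -40], [0, 0, -1.42], -1],
  [[-102, -215, -40], [0, 0, -1.42], -1],
  [[-130, -271, -40], [0, 0, -1.42], -1],
])

```text
clock: 3.0
tcp_pos: [0.4071, -0.0462, 0.2891]
orientation: [0.001, 0.0, 1.0, -0.0]
wrist_force: [0.6, 0.7, -0.6]
finger_gap: 0.0852
grip_force: 0.0
```

>>> move_arm([
  [[-8, -55, 10], [0, 0, 0], -1],
  [[-16, -110, 20], [0, 0, 0], -1],
  [[-23, -163, 30], [0, 0, 0], -1],
  [[-23, -163, 30], [0, 0, 0], -1],
  [[-23, -163, 30], [0, 0, 0], -1],
])

```text
clock: 3.62
tcp_pos: [0.4293, -0.2072, 0.2584]
orientation: [-0.0, 0.001, 1.0, 0.001]
wrist_force: [0.2, 0.3, -0.5]
finger_gap: 0.0852
grip_force: 0.0
```

```bash
python3 - <<'E'
from h import *
p,s=lm('wrist',['bottle_center','brown_bottle_center','sample_cup_center','mat','gel_center'],3)
print(s['clock'],s['tcp_pos'],s['orientation'],s['joint_pos'])
save(p,'w2')
plan([(0.441,-0.208,0.13,90),(0.441,-0.208,0.041,90)])
E
```

```text
wrist bottle_center [([0.4401, -0.2096, 0.0583], 0.64), ([0.4464, -0.4576, 0.0572], 0.62)]
wrist brown_bottle_center [([0.443, -0.3136, 0.0454], 0.83)]
wrist sample_cup_center [([0.4363, -0.1196, 0.0398], 0.63)]
wrist mat []
wrist gel_center [([0.4473, 0.0759, 0.091], 0.83)]
3.625 [ 0.42926445 -0.20718587  0.25835348] [-4.59676054e-04  7.88135341e-04  9.99999420e-01  5.72924090e-04] [-6.18567338e-01  1.16297626e-01 -1.37854538e-01  1.31805729e+00
  4.01544417e-04 -6.16991350e-01]
(0.441, -0.208, 0.13, 90) shift [-11.3, -1.1, 129.1] turn [-0.0, 0.0, -0.0]
(0.441, -0.208, 0.041, 90) shift [-11.2, -1.0, 218.1] turn [-0.0, 0.0, -0.0]
```

View pics/w2.png

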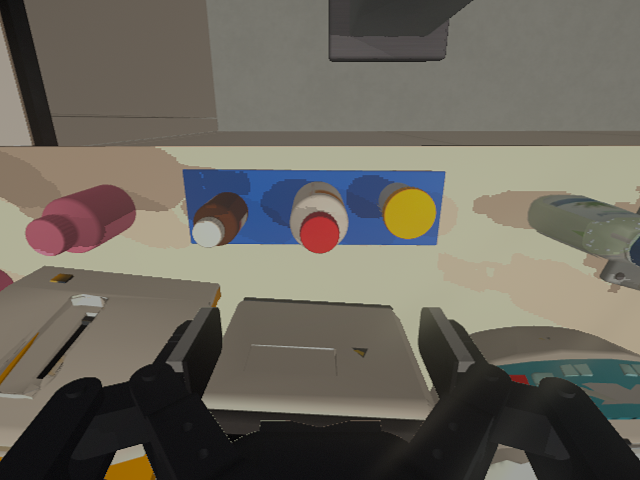

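The wrist view shows the red cap at (320,232), the cup lid at (410,213) and the brown bottle's cap at (208,233). By my pixel arithmetic the bottle axis is about (0.440,-0.208), which agrees with the networks. The cup is only about 90 mm away, so I turn the fingers to a diagonal before descending.

>>> move_arm([
  [[-4, 0, 30], [0, 0, 1], -1],
  [[-8, 0, 60], [0, 0, 2], -1],
  [[-11, 1, 90], [0, 0, 3], -1],
  [[-11, 1, 110], [0, 0, 4], -1],
  [[-11, 1, 120], [0, 0, 4], -1],
])

```text
clock: 4.55
tcp_pos: [0.44, -0.206, 0.1378]
orientation: [-0.001, 0.342, 0.94, 0.0]
wrist_force: [-0.5, -0.1, 0.4]
finger_gap: 0.0854
grip_force: 0.0
```

```bash
python3 - <<'E'
from h import *
p,s=lm('wrist',['bottle_center','sample_cup_center'],3)
print(s['clock'],s['tcp_pos'],s['orientation'])
plan([(0.440,-0.208,0.043,50)])
E
```

```text
wrist bottle_center []
wrist sample_cup_center []
4.55 [ 0.43999404 -0.20601695  0.13779771] [-6.10597873e-04  3.41536561e-01  9.39868271e-01  1.94478103e-04]
(0.44, -0.208, 0.043, 50) shift [-0.5, -1.4, 95.9] turn [0.0, -0.0, 0.01]
```

>>> move_arm([
  [[-1, -1.5, 35], [0, 0, 0], -1],
  [[-1, -1.5, 70], [0, 0, 0], -1],
  [[-1, -1.5, 95], [0, 0, 0], -1],
  [[-1, -1.5, 95], [0, 0, 0], -1],
  [[-1, -1.5, 95], [0, 0, 0], 1],
], squeeze=30)

```text
clock: 5.32
tcp_pos: [0.4412, -0.2094, 0.0451]
orientation: [0.001, 0.343, 0.94, -0.0]
wrist_force: [-0.8, -0.2, -0.1]
finger_gap: 0.0696
grip_force: 0.0
```

>>> move_arm([
  [[0, 0, 0], [0, 0, 0], 1],
  [[0, 0, 0], [0, 0, 0], 1],
  [[0, 0, 0], [0, 0, 0], 1],
  [[0, 0, 0], [0, 0, 0], 1],
])

```text
clock: 5.82
tcp_pos: [0.4414, -0.2095, 0.0455]
orientation: [0.002, 0.343, 0.939, -0.0]
wrist_force: [-1.6, 0.7, 5.9]
finger_gap: 0.0563
grip_force: 31.7
```

>>> move_arm([
  [[0, 0, -15], [0, 0, 0], 1],
  [[0, 0, -45], [0, 0, 0], 1],
  [[0, 0, -85], [0, 0, 0], 1],
  [[0, 0, -130], [0, 0, 0], 1],
  [[0, 0, -175], [0, 0, 0], 1],
], squeeze=40)

```text
clock: 6.45
tcp_pos: [0.4398, -0.2084, 0.221]
orientation: [0.0, 0.343, 0.939, 0.0]
wrist_force: [1.1, 0.3, -2.3]
finger_gap: 0.0559
grip_force: 43.6
```

>>> move_arm([
  [[0, 0, -30], [0, 0, -0.5], 1],
  [[0, 0, -48], [0, 0, -1], 1],
  [[0, 0, -50], [0, 0, -1.6], 1],
  [[0, 0, -50], [0, 0, -2.2], 1],
  [[0, 0, -50], [0, 0, -2.57], 1],
])

```text
clock: 7.08
tcp_pos: [0.4399, -0.2084, 0.2697]
orientation: [0.0, 0.124, 0.992, -0.0]
wrist_force: [-0.1, -0.6, -2.6]
finger_gap: 0.0561
grip_force: 43.6
```

```bash
python3 - <<'E'
from h import *
s=env.get_state();print(s['tcp_pos'],s['orientation'],s['wrist_force'],s['finger_gap'],s['clock'])
p=env.read_camera('wrist');save(p,'w3')
plan([(0.465,0.03,0.27,75.7),(0.4915,0.217,0.27,75.7)])
E
```

```text
[ 0.43985942 -0.20843306  0.26969293] [ 2.49012225e-04  1.24059661e-01  9.92274728e-01 -4.84383643e-05] [-0.09178935 -0.61169791 -2.6024459 ] 0.05612873914999334 7.075
(0.465, 0.03, 0.27, 75.7) shift [34.0, 237.3, -0.4] turn [-0.0, 0.0, 0.01]
(0.4915, 0.217, 0.27, 75.7) shift [54.0, 425.1, -0.4] turn [-0.0, 0.0, 0.01]
```

View pics/w3.png

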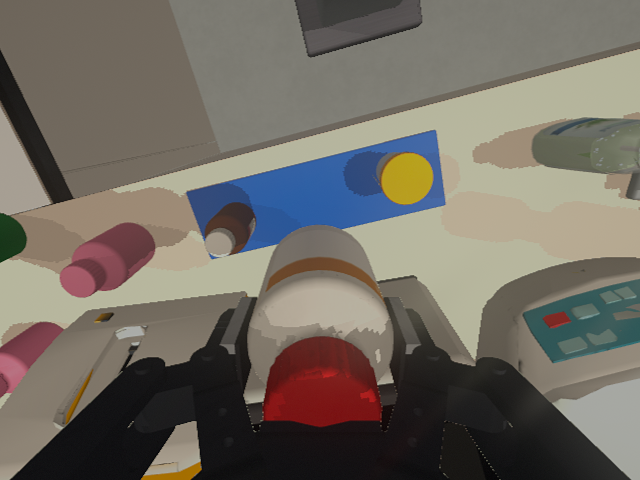

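The wrist view shows the bottle held upright between the pads, with the cap at (322,385). The cup (405,178) and the brown bottle (228,230) are undisturbed. Now I carry it over the gel dispenser.

>>> move_arm([
  [[2, 20, 0], [0, 0, 0], 1],
  [[8, 58, 0], [0, 0, 0], 1],
  [[15, 110, 0], [0, 0, 0], 1],
  [[22, 165, 0], [0, 0, 0], 1],
  [[29, 220, 0], [0, 0, 0], 1],
])

```text
clock: 7.75
tcp_pos: [0.4666, 0.0132, 0.2695]
orientation: [0.0, 0.126, 0.992, 0.0]
wrist_force: [0.8, 0.9, -2.4]
finger_gap: 0.0561
grip_force: 43.7
```

>>> move_arm([
  [[7, 55, 0], [0, 0, 0], 1],
  [[14, 110, 0], [0, 0, 0], 1],
  [[20, 160, 0], [0, 0, 0], 1],
  [[24, 190, 0], [0, 0, 0], 1],
  [[25, 203, 0], [0, 0, 0], 1],
])

```text
clock: 8.38
tcp_pos: [0.4928, 0.216, 0.2691]
orientation: [0.0, 0.125, 0.992, 0.0]
wrist_force: [-0.9, -0.7, -1.8]
finger_gap: 0.0559
grip_force: 43.6
```

```bash
python3 - <<'E'
from h import *
for c in ['wrist','top']: p,s=lm(c,['tray_floor','stage','crank_axis','crank_grip','bottle_center'],3)
print(s['tcp_pos'],s['orientation'],s['clock'])
T=R.from_rotvec(np.radians(5)*np.array([.969,-.247,0]))
plan([(0.4906,0.2133,0.16,75.7,T),(0.4906,0.2133,0.113,75.7,T)])
E
```

```text
wrist tray_floor [([0.4903, 0.2195, 0.0701], 0.9)]
wrist stage [([0.4919, 0.2185, 0.0002], 0.91)]
wrist crank_axis [([0.5294, 0.3347, 0.1494], 0.64)]
wrist crank_grip [([0.5333, 0.3704, 0.1485], 0.86)]
wrist bottle_center []
top tray_floor [([0.4918, 0.2171, 0.0746], 0.95)]
top stage [([0.495, 0.2163, -0.0005], 0.62)]
top crank_axis [([0.5243, 0.3357, 0.1469], 0.62)]
top crank_grip []
top bottle_center [([0.5424, -0.6213, 0.055], 0.96), ([0.4438, -0.318, 0.0474], 0.72), ([0.4438, -0.4549, 0.0525], 0.71)]
[0.49306032 0.21327111 0.26885058] [-1.74104882e-06  1.26183856e-01  9.92006858e-01 -1.64913797e-04] 8.675
(0.4906, 0.2133, 0.16, 75.7) shift [2.4, -1.3, 108.8] turn [-0.5, 0.0, -0.02]
(0.4906, 0.2133, 0.113, 75.7) shift [2.4, -1.3, 155.8] turn [-0.5, 0.0, -0.02]
```

>>> move_arm([
  [[1.5, -0.5, 30], [-0.25, 0, 0], 1],
  [[1.5, -0.5, 70], [-0.5, 0, 0], 1],
  [[1.5, -0.5, 105], [-0.5, 0, 0], 1],
  [[1.5, -0.5, 130], [-0.5, 0, 0], 1],
  [[1.5, -0.5, 142], [-0.5, 0, 0], 1],
])

```text
clock: 9.6
tcp_pos: [0.4906, 0.2139, 0.1252]
orientation: [0.004, 0.125, 0.991, 0.043]
wrist_force: [0.0, 1.0, -1.6]
finger_gap: 0.056
grip_force: 43.6
```

>>> move_arm([
  [[0, 0, 4], [0, 0, 0], 1],
  [[0, 0, 8], [0, 0, 0], 1],
  [[0, 0, 11], [0, 0, 0], 1],
  [[0, 0, 11], [0, 0, 0], 1],
])

```text
clock: 10.1
tcp_pos: [0.492, 0.2154, 0.116]
orientation: [0.006, 0.125, 0.991, 0.043]
wrist_force: [-0.1, -0.3, -2.4]
finger_gap: 0.0562
grip_force: 43.7
```

```bash
python3 - <<'E'
from h import *
p,s=lm('scene',['tray_floor','bottle_center'],3)
print(s['tcp_pos'],s['orientation'],s['wrist_force'],s['clock'])
a=cv2.cvtColor(p['pixels'],cv2.COLOR_RGB2BGR)
b=env.read_camera('wrist')['pixels'][:,:,::-1]
cv2.imwrite('pics/c3.png',np.hstack([cv2.resize(a[130:250,240:360],(400,400)),cv2.resize(b,(400,400))]))
E
```

```text
scene tray_floor [([0.4891, 0.2156, 0.0699], 0.47), ([0.5257, 0.3341, 0.1454], 0.45), ([0.4898, 0.2185, -0.0026], 0.35)]
scene bottle_center [([0.4927, 0.2157, 0.1263], 0.76), ([0.3944, -0.6009, 0.0516], 0.76), ([0.4483, -0.4516, 0.0528], 0.65)]
[0.49196308 0.2153828  0.11599185] [0.00571376 0.1251863  0.99116726 0.04339582] [-0.06727566 -0.25595519 -2.4149654 ] 10.1
```

View pics/c3.png

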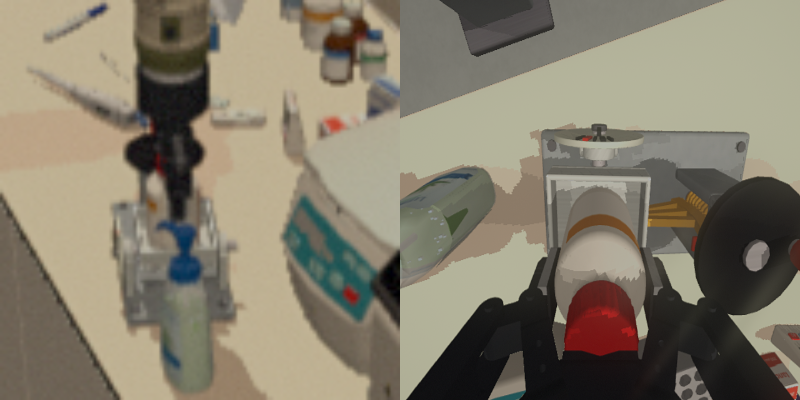

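The bottle is inside the tray walls and a few mm above the floor (right panel, barrel at (600,230) within the tray). I lower it until there is contact.

>>> move_arm([
  [[0, 0, 2], [0, 0, 0], 1],
  [[0, 0, 3.5], [0, 0, 0], 1],
  [[0, 0, 3.5], [0, 0, 0], 1],
])

```text
clock: 10.68
tcp_pos: [0.4917, 0.2155, 0.112]
orientation: [0.005, 0.125, 0.991, 0.043]
wrist_force: [1.0, -0.9, -2.2]
finger_gap: 0.0558
grip_force: 43.7
```

>>> move_arm([
  [[0, 0, 1], [0, 0, 0], 1],
  [[0, 0, 2], [0, 0, 0], 1],
  [[0, 0, 2], [0, 0, 0], 1],
])

```text
clock: 11.05
tcp_pos: [0.492, 0.2157, 0.1116]
orientation: [0.006, 0.125, 0.991, 0.043]
wrist_force: [-4.0, -2.1, 9.5]
finger_gap: 0.0564
grip_force: 44.8
```

>>> move_arm([
  [[0, 0, 0], [0, 0, 0], -0.5],
  [[0, 0, 0], [0, 0, 0], -0.8],
  [[0, 0, 0], [0, 0, 0], -0.8],
  [[0, 0, 0], [0, 0, 0], -0.8],
])

```text
clock: 11.55
tcp_pos: [0.4919, 0.2157, 0.1101]
orientation: [0.005, 0.125, 0.991, 0.043]
wrist_force: [0.1, -0.3, 0.8]
finger_gap: 0.0768
grip_force: 0.0
```

>>> move_arm([
  [[0, 0, -15], [0, 0, 0], -0.8],
  [[0, 0, -40], [0, 0, 0], -0.8],
  [[0, 0, -80], [0, 0, 0], -0.8],
  [[0, 0, -120], [0.25, 0, 0], -0.8],
  [[0, 0, -160], [0.5, 0, 0], -0.8],
])

```text
clock: 12.18
tcp_pos: [0.4883, 0.2019, 0.2723]
orientation: [0.001, 0.126, 0.992, -0.0]
wrist_force: [0.6, 0.5, -0.1]
finger_gap: 0.0771
grip_force: 0.0
```

```bash
python3 - <<'E'
from h import *
for c in ['wrist','top']:
    p,s=lm(c,['bottle_center','crank_axis','crank_grip','tray_floor'],2)
    if c=='wrist': save(p,'w4')
print(s['tcp_pos'],s['orientation'],s['finger_gap'],s['clock'])
E
```

```text
wrist bottle_center [([0.492, 0.2165, 0.124], 0.77)]
wrist crank_axis [([0.5261, 0.3379, 0.1499], 0.71)]
wrist crank_grip [([0.5348, 0.3676, 0.1495], 0.57)]
wrist tray_floor []
top bottle_center [([0.3925, -0.6064, 0.0529], 0.84), ([0.5396, -0.6269, 0.0508], 0.75)]
top crank_axis [([0.5268, 0.3355, 0.1437], 0.86), ([0.442, -0.3171, 0.0459], 0.36)]
top crank_grip []
top tray_floor [([0.4932, 0.2194, 0.0726], 0.76), ([0.4966, 0.2176, 0.0004], 0.29)]
[0.48832786 0.20225453 0.26969567] [1.60112609e-04 1.25326220e-01 9.92115540e-01 2.59408185e-04] 0.07693210245032937 12.425
```

View pics/w4.png

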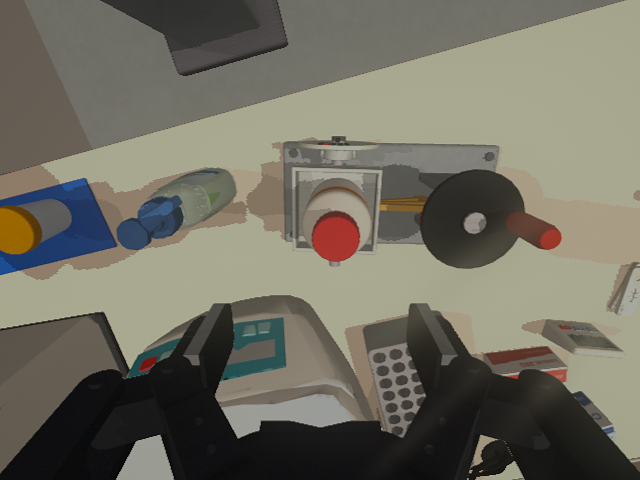

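The wrist view shows the bottle standing in the tray (cap at (336,237)), the crank hub at (475,222) and the grip at (535,232). Next I go above the grip with the fingers turned diagonally.

>>> move_arm([
  [[-1, 40, 0], [0, 0, 1], -0.6],
  [[-2, 85, 0], [0, 0, 2], -0.3],
  [[-3, 130, 10], [0, 0, 3], 0],
  [[-3, 173, 20], [0, 0, 4], 0],
  [[-3, 173, 30], [0, 0, 5], 0],
])

```text
clock: 13.3
tcp_pos: [0.5343, 0.3716, 0.2372]
orientation: [-0.001, 0.534, 0.845, -0.001]
wrist_force: [0.1, 0.9, -0.9]
finger_gap: 0.043
grip_force: 0.0
```

>>> move_arm([
  [[0, 0, 0], [0, 0, 0.56], 0],
  [[0, 0, 0], [0, 0, 0.56], 0],
])

```text
clock: 13.55
tcp_pos: [0.534, 0.3689, 0.2386]
orientation: [-0.0, 0.573, 0.819, -0.001]
wrist_force: [-0.4, 0.8, -0.9]
finger_gap: 0.0424
grip_force: 0.0
```

```bash
python3 - <<'E'
from h import *
p,s=lm('wrist',['crank_grip','crank_axis','bottle_center','tray_floor'])
p2,s=lm('top',['crank_axis'])
print(s['tcp_pos'],s['orientation'],s['finger_gap'],s['clock'],s['joint_pos'])
save(p,'w5')
plan([(0.5344,.3685,.134,20)])
E
```

```text
wrist crank_grip [([0.5364, 0.3693, 0.148], 0.68)]
wrist crank_axis [([0.5276, 0.3318, 0.1499], 0.8)]
wrist bottle_center []
wrist tray_floor []
top crank_axis [([0.5268, 0.3361, 0.1437], 0.87), ([0.4943, 0.2148, 0.0714], 0.27)]
[0.53445298 0.36886093 0.23984042] [4.88662560e-05 5.73376821e-01 8.19291757e-01 1.88187663e-04] 0.04269415635623179 13.8 [4.80546864e-01 4.62495875e-01 2.87155904e-01 1.39507735e+00
 8.69730130e-05 1.70179005e+00]
(0.5344, 0.3685, 0.134, 20) shift [-0.3, -0.2, 105.9] turn [0.0, -0.0, 0.0]
```

View pics/w5.png

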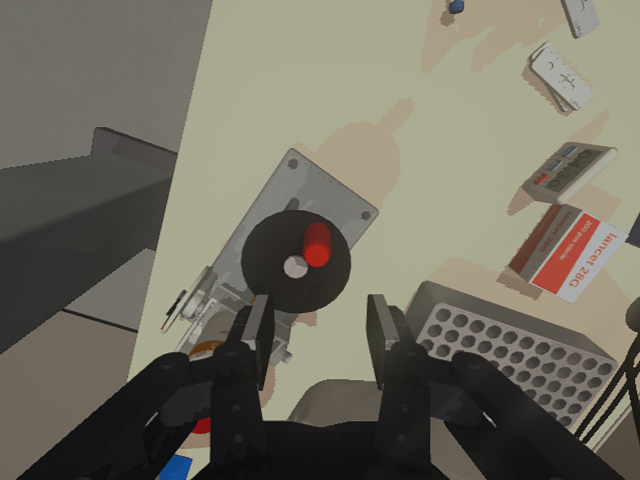

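The red grip is at (317,243), centred between the fingers, and the bottle is still in the tray at lower left (205,360). I descend and pinch.

>>> move_arm([
  [[0, 0, 35], [0, 0, 0], 0],
  [[0, 0, 70], [0, 0, 0], 0],
  [[0, 0, 95], [0, 0, 0], 0],
  [[0, 0, 105], [0, 0, 0], 0],
  [[0, 0, 105], [0, 0, 0], 1],
], squeeze=25)

```text
clock: 14.52
tcp_pos: [0.5342, 0.3689, 0.1345]
orientation: [-0.0, 0.574, 0.819, -0.0]
wrist_force: [-0.4, -0.1, 0.1]
finger_gap: 0.0257
grip_force: 0.0
```

>>> move_arm([
  [[0, 0, 0], [0, 0, 0], 1],
  [[0, 0, 0], [0, 0, 0], 1],
  [[0, 0, 0], [0, 0, 0], 1],
])

```text
clock: 14.9
tcp_pos: [0.5344, 0.369, 0.1352]
orientation: [0.0, 0.574, 0.819, 0.0]
wrist_force: [-1.0, -1.5, -0.8]
finger_gap: 0.0188
grip_force: 26.5
```

```bash
python3 - <<'E'
from h import *
s=env.get_state();print(s['tcp_pos'],s['wrist_force'],s['finger_gap'],s['clock'])
b0=54.5
for k in range(0,4):
  print(k,[[round(35*(np.sin(np.radians(b0-100*k-20*i))-np.sin(np.radians(b0-100*k))),1),round(35*(np.cos(np.radians(b0-100*k-20*i))-np.cos(np.radians(b0-100*k))),1),0] for i in range(1,6)])
E
```

```text
[0.53439556 0.3689578  0.13518099] [-1.01907829 -1.50596588 -0.84327773] 0.01883923773100924 14.9
0 [[np.float64(-8.7), np.float64(8.5), 0], [np.float64(-19.7), np.float64(13.6), 0], [np.float64(-31.8), np.float64(14.5), 0], [np.float64(-43.6), np.float64(11.3), 0], [np.float64(-53.5), np.float64(4.2), 0]]
1 [[np.float64(-6.9), np.float64(-10.0), 0], [np.float64(-9.9), np.float64(-21.8), 0], [np.float64(-8.8), np.float64(-33.9), 0], [np.float64(-3.5), np.float64(-44.9), 0], [np.float64(5.1), np.float64(-53.4), 0]]
2 [[np.float64(11.1), np.float64(-5.0), 0], [np.float64(23.2), np.float64(-6.0), 0], [np.float64(34.9), np.float64(-2.7), 0], [np.float64(44.8), np.float64(4.3), 0], [np.float64(51.7), np.float64(14.3), 0]]
3 [[np.float64(3.0), np.float64(11.8), 0], [np.float64(1.9), np.float64(23.9), 0], [np.float64(-3.4), np.float64(34.8), 0], [np.float64(-12.0), np.float64(43.4), 0], [np.float64(-23.1), np.float64(48.4), 0]]
```

>>> move_arm([
  [[-7.7, 7.8, 0], [0, 0, 0], 1],
  [[-17.4, 12.9, 0], [0, 0, 0], 1],
  [[-28.2, 14.7, 0], [0, 0, 0], 1],
  [[-39, 13.1, 0], [0, 0, 0], 1],
  [[-48.8, 8.2, 0], [0, 0, 0], 1],
])

```text
clock: 15.52
tcp_pos: [0.5587, 0.3262, 0.1351]
orientation: [-0.001, 0.574, 0.819, 0.001]
wrist_force: [-7.0, 4.3, 3.4]
finger_gap: 0.0188
grip_force: 26.9
```

>>> move_arm([
  [[-7.8, -7.7, 0], [0, 0, 0], 1],
  [[-12.9, -17.4, 0], [0, 0, 0], 1],
  [[-14.7, -28.2, 0], [0, 0, 0], 1],
  [[-13.1, -39, 0], [0, 0, 0], 1],
  [[-8.2, -48.8, 0], [0, 0, 0], 1],
])

```text
clock: 16.15
tcp_pos: [0.5162, 0.3012, 0.1352]
orientation: [0.001, 0.574, 0.819, 0.001]
wrist_force: [1.7, 2.4, -0.7]
finger_gap: 0.0187
grip_force: 26.6
```

```bash
python3 - <<'E'
from h import *
s=env.get_state();print(s['tcp_pos'],s['wrist_force'],s['finger_gap'],s['grip_force'],s['clock'])
p,s=lm('wrist',['bottle_center','tray_floor']);lm('scene',['bottle_center','tray_floor'],1)
save(p,'w6')
E
```

```text
[0.51623689 0.30122584 0.13515084] [ 1.66904407  2.37508438 -0.68746801] 0.018716654093523966 26.610591430217028 16.15
wrist bottle_center [([0.4875, 0.2054, 0.1232], 0.7)]
wrist tray_floor []
scene bottle_center [([0.3954, -0.6062, 0.0511], 0.85)]
scene tray_floor [([0.4852, 0.2151, 0.0689], 0.72)]
```

View pics/w6.png

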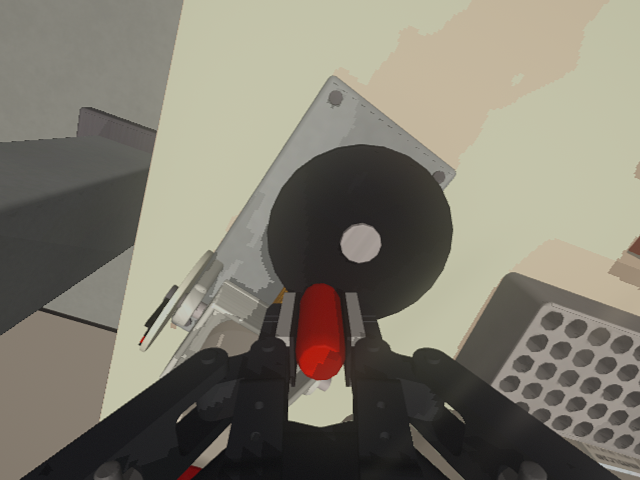

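The pinch holds on the grip (320,330), now nearest the tray, with forces under 10 N. The bottle estimate fits a standing bottle at 10° tilt. I crank one more turn.

>>> move_arm([
  [[7.7, -7.8, 0], [0, 0, 0], 1],
  [[17.4, -12.9, 0], [0, 0, 0], 1],
  [[28.2, -14.7, 0], [0, 0, 0], 1],
  [[39, -13.1, 0], [0, 0, 0], 1],
  [[48.8, -8.2, 0], [0, 0, 0], 1],
])

```text
clock: 17.08
tcp_pos: [0.491, 0.345, 0.1351]
orientation: [0.0, 0.574, 0.819, -0.0]
wrist_force: [0.3, -1.6, 4.8]
finger_gap: 0.0191
grip_force: 27.1
```

>>> move_arm([
  [[7.8, 7.7, 0], [0, 0, 0], 1],
  [[12.9, 17.4, 0], [0, 0, 0], 1],
  [[14.7, 28.2, 0], [0, 0, 0], 1],
  [[13.1, 39, 0], [0, 0, 0], 1],
  [[8.2, 48.8, 0], [0, 0, 0], 1],
])

```text
clock: 17.7
tcp_pos: [0.5344, 0.3691, 0.135]
orientation: [0.0, 0.573, 0.819, -0.0]
wrist_force: [-3.4, -4.7, 8.2]
finger_gap: 0.0189
grip_force: 27.4
```

>>> move_arm([
  [[-7.7, 7.8, 0], [0, 0, 0], 1],
  [[-17.4, 12.9, 0], [0, 0, 0], 1],
  [[-28.2, 14.7, 0], [0, 0, 0], 1],
  [[-39, 13.1, 0], [0, 0, 0], 1],
  [[-48.8, 8.2, 0], [0, 0, 0], 1],
])

```text
clock: 18.32
tcp_pos: [0.5588, 0.327, 0.1351]
orientation: [-0.001, 0.573, 0.819, 0.001]
wrist_force: [-3.2, 2.5, 5.4]
finger_gap: 0.0188
grip_force: 27.3
```

>>> move_arm([
  [[-7.8, -7.7, 0], [0, 0, 0], 1],
  [[-12.9, -17.4, 0], [0, 0, 0], 1],
  [[-14.7, -28.2, 0], [0, 0, 0], 1],
  [[-13.1, -39, 0], [0, 0, 0], 1],
  [[-8.2, -48.8, 0], [0, 0, 0], 1],
])

```text
clock: 18.95
tcp_pos: [0.5159, 0.3013, 0.1351]
orientation: [0.001, 0.574, 0.819, 0.0]
wrist_force: [2.4, 1.1, 4.4]
finger_gap: 0.0194
grip_force: 27.1
```

```bash
python3 - <<'E'
from h import *
s=env.get_state();print(s['tcp_pos'],s['wrist_force'],s['finger_gap'],s['grip_force'],s['clock'])
p,s=lm('wrist',['bottle_center','tray_floor','stage','crank_axis']);lm('scene',['bottle_center','tray_floor','stage','crank_axis'],1)
E
```

```text
[0.51588199 0.30130483 0.13505695] [2.42235989 1.12343835 4.39829111] 0.01943900552699055 27.074828271288425 18.95
wrist bottle_center [([0.4855, 0.1986, 0.1182], 0.59)]
wrist tray_floor []
wrist stage [([0.4938, 0.2182, -0.001], 0.63)]
wrist crank_axis [([0.527, 0.3327, 0.1482], 0.95)]
scene bottle_center [([0.4834, 0.1962, 0.1191], 0.73)]
scene tray_floor [([0.4872, 0.2141, 0.0661], 0.8)]
scene stage [([0.4921, 0.22, -0.0029], 0.88)]
scene crank_axis [([0.5267, 0.3326, 0.1441], 0.88)]
```

The bottle centre (0.484,0.197,0.119) is what a standing bottle at 20° gives. I hold for over two seconds, then crank back two turns.

>>> move_arm([
  [[0, 0, 0], [0, 0, 0], 1],
  [[0, 0, 0], [0, 0, 0], 1],
  [[0, 0, 0], [0, 0, 0], 1],
  [[0, 0, 0], [0, 0, 0], 1],
  [[0, 0, 0], [0, 0, 0], 1],
])

```text
clock: 20.08
tcp_pos: [0.5151, 0.3016, 0.135]
orientation: [-0.0, 0.574, 0.819, -0.0]
wrist_force: [-0.9, 0.6, 7.6]
finger_gap: 0.0186
grip_force: 27.3
```

>>> move_arm([
  [[0, 0, 0], [0, 0, 0], 1],
  [[0, 0, 0], [0, 0, 0], 1],
  [[0, 0, 0], [0, 0, 0], 1],
  [[0, 0, 0], [0, 0, 0], 1],
  [[0, 0, 0], [0, 0, 0], 1],
])

```text
clock: 20.7
tcp_pos: [0.5151, 0.3016, 0.135]
orientation: [-0.0, 0.573, 0.819, -0.0]
wrist_force: [-0.9, -0.8, 7.3]
finger_gap: 0.0192
grip_force: 27.3
```

>>> move_arm([
  [[0, 0, 0], [0, 0, 0], 1],
  [[0, 0, 0], [0, 0, 0], 1],
  [[0, 0, 0], [0, 0, 0], 1],
  [[0, 0, 0], [0, 0, 0], 1],
  [[0, 0, 0], [0, 0, 0], 1],
])

```text
clock: 21.32
tcp_pos: [0.5151, 0.3016, 0.135]
orientation: [-0.0, 0.573, 0.819, -0.0]
wrist_force: [-1.0, -0.3, 8.2]
finger_gap: 0.0193
grip_force: 27.3
```

>>> move_arm([
  [[0, 0, 0], [0, 0, 0], 1],
  [[0, 0, 0], [0, 0, 0], 1],
  [[0, 0, 0], [0, 0, 0], 1],
  [[0, 0, 0], [0, 0, 0], 1],
  [[0, 0, 0], [0, 0, 0], 1],
])

```text
clock: 21.95
tcp_pos: [0.5151, 0.3016, 0.135]
orientation: [-0.0, 0.573, 0.819, -0.0]
wrist_force: [-2.3, -0.2, 6.5]
finger_gap: 0.019
grip_force: 27.3
```

>>> move_arm([
  [[-4.9, 9.8, 0], [0, 0, 0], 1],
  [[-6.5, 20.6, 0], [0, 0, 0], 1],
  [[-4.7, 31.4, 0], [0, 0, 0], 1],
  [[0.4, 41.1, 0], [0, 0, 0], 1],
  [[8.2, 48.8, 0], [0, 0, 0], 1],
])

```text
clock: 22.58
tcp_pos: [0.5585, 0.3258, 0.135]
orientation: [-0.0, 0.574, 0.819, -0.0]
wrist_force: [-4.3, -1.3, 8.0]
finger_gap: 0.0193
grip_force: 27.5
```

>>> move_arm([
  [[9.8, 4.9, 0], [0, 0, 0], 1],
  [[20.6, 6.5, 0], [0, 0, 0], 1],
  [[31.4, 4.7, 0], [0, 0, 0], 1],
  [[41.1, -0.4, 0], [0, 0, 0], 1],
  [[48.8, -8.2, 0], [0, 0, 0], 1],
])

```text
clock: 23.2
tcp_pos: [0.5347, 0.3689, 0.135]
orientation: [0.001, 0.574, 0.819, 0.0]
wrist_force: [1.0, -3.3, 6.0]
finger_gap: 0.0186
grip_force: 27.3
```

>>> move_arm([
  [[4.9, -9.8, 0], [0, 0, 0], 1],
  [[6.5, -20.6, 0], [0, 0, 0], 1],
  [[4.7, -31.4, 0], [0, 0, 0], 1],
  [[-0.4, -41.1, 0], [0, 0, 0], 1],
  [[-8.2, -48.8, 0], [0, 0, 0], 1],
])

```text
clock: 23.82
tcp_pos: [0.491, 0.3451, 0.135]
orientation: [-0.0, 0.573, 0.819, 0.001]
wrist_force: [2.5, 0.6, 4.7]
finger_gap: 0.0191
grip_force: 27.1
```

>>> move_arm([
  [[-9.8, -4.9, 0], [0, 0, 0], 1],
  [[-20.6, -6.5, 0], [0, 0, 0], 1],
  [[-31.4, -4.7, 0], [0, 0, 0], 1],
  [[-41.1, 0.4, 0], [0, 0, 0], 1],
  [[-48.8, 8.2, 0], [0, 0, 0], 1],
])

```text
clock: 24.45
tcp_pos: [0.5151, 0.3015, 0.135]
orientation: [-0.0, 0.573, 0.819, -0.0]
wrist_force: [-1.7, 2.5, 6.2]
finger_gap: 0.0192
grip_force: 27.2
```

>>> move_arm([
  [[-4.9, 9.8, 0], [0, 0, 0], 1],
  [[-6.5, 20.6, 0], [0, 0, 0], 1],
  [[-4.7, 31.4, 0], [0, 0, 0], 1],
  [[0.4, 41.1, 0], [0, 0, 0], 1],
  [[8.2, 48.8, 0], [0, 0, 0], 1],
])

```text
clock: 25.08
tcp_pos: [0.5585, 0.3258, 0.135]
orientation: [-0.0, 0.574, 0.819, -0.0]
wrist_force: [-3.9, -0.6, 8.9]
finger_gap: 0.0187
grip_force: 27.5
```

>>> move_arm([
  [[9.8, 4.9, 0], [0, 0, 0], 1],
  [[20.6, 6.5, 0], [0, 0, 0], 1],
  [[31.4, 4.7, 0], [0, 0, 0], 1],
  [[41.1, -0.4, 0], [0, 0, 0], 1],
  [[48.8, -8.2, 0], [0, 0, 0], 1],
])

```text
clock: 25.7
tcp_pos: [0.5346, 0.3689, 0.135]
orientation: [0.001, 0.574, 0.819, 0.0]
wrist_force: [0.4, -3.5, 8.0]
finger_gap: 0.019
grip_force: 27.3
```

>>> move_arm([
  [[4.9, -9.8, 0], [0, 0, 0], 1],
  [[6.5, -20.6, 0], [0, 0, 0], 1],
  [[4.7, -31.4, 0], [0, 0, 0], 1],
  [[-0.4, -41.1, 0], [0, 0, 0], 1],
  [[-8.2, -48.8, 0], [0, 0, 0], 1],
])

```text
clock: 26.32
tcp_pos: [0.491, 0.3452, 0.1351]
orientation: [-0.0, 0.573, 0.819, 0.001]
wrist_force: [1.6, 1.8, 4.8]
finger_gap: 0.0194
grip_force: 27.1
```

>>> move_arm([
  [[-9.8, -4.9, 0], [0, 0, 0], 1],
  [[-20.6, -6.5, 0], [0, 0, 0], 1],
  [[-31.4, -4.7, 0], [0, 0, 0], 1],
  [[-41.1, 0.4, 0], [0, 0, 0], 1],
  [[-48.8, 8.2, 0], [0, 0, 0], 1],
])

```text
clock: 26.95
tcp_pos: [0.5152, 0.3015, 0.135]
orientation: [-0.0, 0.573, 0.819, -0.0]
wrist_force: [-0.4, 3.2, 6.6]
finger_gap: 0.0192
grip_force: 27.2
```

>>> move_arm([
  [[0, 0, 0], [0, 0, 0], 1],
  [[0, 0, 0], [0, 0, 0], 1],
  [[0, 0, 0], [0, 0, 0], 1],
])

```text
clock: 27.32
tcp_pos: [0.5162, 0.3013, 0.1351]
orientation: [0.001, 0.574, 0.819, 0.0]
wrist_force: [0.6, -1.5, 6.1]
finger_gap: 0.0191
grip_force: 27.2
```

```bash
python3 - <<'E'
from h import *
s=env.get_state();print(s['tcp_pos'],s['wrist_force'],s['finger_gap'],s['grip_force'],s['clock'])
p,s=lm('wrist',['bottle_center','tray_floor','crank_axis']);lm('scene',['bottle_center','tray_floor','crank_axis'],1)
E
```

```text
[0.51623593 0.30131071 0.13506038] [ 0.64777253 -1.5440845   6.09038404] 0.019141417944419807 27.22714560572058 27.325
wrist bottle_center []
wrist tray_floor []
wrist crank_axis [([0.5288, 0.332, 0.1478], 0.62)]
scene bottle_center [([0.3993, -0.6018, 0.0523], 0.92)]
scene tray_floor [([0.4887, 0.2209, 0.069], 0.79)]
scene crank_axis [([0.5248, 0.3366, 0.1452], 0.69)]
```

Cranked back, and the grip is at the index direction (15°). I let go and rise.

>>> move_arm([
  [[0, 0, 0], [0, 0, 0], 0.3],
  [[0, 0, 0], [0, 0, 0], 0.1],
  [[0, 0, 0], [0, 0, 0], 0.1],
  [[0, 0, -10], [0, 0, 0], 0.1],
  [[0, 0, -40], [0, 0, 0], 0.1],
])

```text
clock: 28.35
tcp_pos: [0.5145, 0.3011, 0.1738]
orientation: [-0.001, 0.574, 0.819, -0.002]
wrist_force: [1.6, 0.1, 1.0]
finger_gap: 0.0384
grip_force: 0.0
```

>>> move_arm([
  [[0, 0, -50], [0, 0, 0], 0.1],
  [[0, 0, -90], [0, 0, 0], 0.1],
  [[40, 0, -110], [0, 0, 0], 0.1],
  [[90, 0, -110], [0, 0, 0], 0.1],
  [[90, 0, -110], [0, 0, 0], 0.1],
])

```text
clock: 28.98
tcp_pos: [0.4837, 0.3889, 0.2855]
orientation: [-0.0, 0.572, 0.82, 0.001]
wrist_force: [0.0, -0.9, -0.2]
finger_gap: 0.0385
grip_force: 0.0
```

```bash
python3 - <<'E'
from h import *
for c in ['wrist','scene','top']:
    p,s=lm(c,['bottle_center','tray_floor','crank_grip','crank_axis','stage','scale','brown_bottle_center','sample_cup_center','gel_center'],1)
    if c=='wrist': save(p,'w7')
    m=env.regions_of('bottle_center',p); print([(round(r['confidence'],2),np.round(np.argwhere(r['mask']).mean(0))) for r in m[:3]])
print(s['tcp_pos'],s['wrist_force'],s['finger_gap'],s['clock'])
E
```

```text
wrist bottle_center [([0.4897, 0.2199, 0.1251], 0.57)]
wrist tray_floor []
wrist crank_grip [([0.5174, 0.3016, 0.15], 0.72)]
wrist crank_axis [([0.5272, 0.3327, 0.1506], 0.82)]
wrist stage [([0.4902, 0.2203, 0.0014], 0.71)]
wrist scale [([0.4357, 0.232, 0.0617], 0.71)]
wrist brown_bottle_center []
wrist sample_cup_center []
wrist gel_center [([0.4492, 0.0768, 0.0913], 0.83)]
[(0.85, array([367., 284.]))]
scene bottle_center [([0.4898, 0.2201, 0.1242], 0.88)]
scene tray_floor [([0.4885, 0.2158, 0.0732], 0.6)]
scene crank_grip [([0.5179, 0.3011, 0.1491], 0.63)]
scene crank_axis [([0.5251, 0.3354, 0.1459], 0.72)]
scene stage [([0.4912, 0.2167, -0.003], 0.96)]
scene scale [([0.4341, 0.2351, 0.0582], 0.95)]
scene brown_bottle_center [([0.4443, -0.3172, 0.0486], 0.61)]
scene sample_cup_center [([0.4291, -0.1224, 0.0412], 0.66)]
scene gel_center [([0.4501, 0.0703, 0.09], 0.83)]
[(0.7, array([342., 366.])), (0.67, array([189., 291.])), (0.56, array([392., 376.]))]
top bottle_center [([0.3935, -0.6029, 0.054], 0.83)]
top tray_floor [([0.4938, 0.2173, 0.0743], 0.91)]
top crank_grip [([0.5241, 0.2987, 0.1444], 0.65)]
top crank_axis [([0.5264, 0.3326, 0.146], 0.84)]
top stage [([0.4974, 0.2203, 0.0013], 0.73)]
top scale [([0.4318, 0.2336, 0.0601], 0.58)]
top brown_bottle_center [([0.443, -0.3166, 0.0491], 0.56)]
top sample_cup_center [([0.4343, -0.1199, 0.0394], 0.73)]
top gel_center [([0.4523, 0.0768, 0.0907], 0.85)]
[(0.84, array([255., 478.])), (0.68, array([225., 192.])), (0.62, array([239., 425.]))]
[0.48490362 0.38621888 0.28463021] [-0.72833736  0.29094435 -0.44151672] 0.03822208236244925 30.075
```

The bottle stands at (0.490,0.220,0.124), level, the grip is at the index and the bystanders have not moved. I hand in.

```bash
python3 -c "
from h import *
print(env.hand_in())"
```

```text
the job is handed in; nothing more can be done
None
```

I handed in the job at about 30 s: the bottle was stood in the tray, tilted to 20° for over 2 s, cranked back to level and left standing, with everything released and the bystanders where they were (positions from the networks' readings; no verdict was returned). I viewed 11 pictures, one over the limit of 10.

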